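# Hold the sample cell in the light path

## Robot

A 6-joint arm with a two-finger parallel gripper is mounted at the origin on the work surface. World frame = base frame: x ahead of the robot, y to its left, z up, the work surface at z = 0. Lengths are in mm, angles in rad, forces in N, time in s.
With the tool pointing down it reaches from about 350 to 775 mm from the base axis. Payload 7.3 kg.
Tool frame: the origin (TCP) lies on the centre line of the jaws, within the pads' length; the fingertips stand 22 mm ahead of it and the grasp point (between the pads) lies 3 mm ahead of it; z points along the fingers, y is the direction in which the jaws open and shut (so a half turn about z gives the same grasp; the last joint's range is limited). The gripper opens to 92 mm and grips with 3 to 60 N. Pads are 19 mm wide; open, the fingers measure 130 mm over their backs; the gripper's body (75 mm by 190 mm) begins 47 mm behind the grasp point.
Start: joints at [-1.459, 0.342, 1.524, -0, 1.275, -0.146], TCP at [133.872, -507.662, 248.741] pointing down, gripper open.
Joint ranges: [-2.53, 2.53], [-0.77, 2.02], [0.04, 2.7], [-1, 4.14], [0.28, 2.66], [-3.11, 3.11]. Speed limits (rad/s): [2.57, 2.57, 3.14, 3.14, 3.14, 3.14].

## Interface

Orientations are given as [roll, pitch, yaw] about the fixed x, y, z axes, in that order (R = Rz(yaw) Ry(pitch) Rx(roll)).
In Python, from plant import bot gives the robot as it stands.
- The arm moves only by the tool play_rows, never from a script. Its argument "moves" is one flat list of numbers, 5 for each row, row after row: the closure in counts, from 0 (fully open) to 255 (shut), then the shift along the tool's x, y, z in mm, then the turn about the tool's z in degrees. A call has 1 to 8 rows; each row is the pose to reach, as a shift and turn from the pose commanded when the call began, along the tool's axes at that moment; what a row does not reach only later rows make up. A row lasts 1/12 s, in which the tool goes at most 41.7 mm and 7.16 degrees, less where a joint would pass 70% of its speed; a pose out of reach is approached as far as the arm can. A call with a gripper value outside its range is refused whole. The fingers move at their own pace and stop on an object; the grip force is fixed at half the most. Time passes only in rows, so rows that repeat a pose let the fingers close. It gives the time, the measured TCP pose, the force and the opening at its end, in the units of the state.
- bot.get_obs(): the state, without advancing time (a new reading comes with each control period).
- bot.capture(name): name is "scene" or "top"; returns a dict with "color" (480x640x3 uint8, red, green, blue), "fx", "fy", "cx", "cy" (pixels), "world_to_cam" (4x4, takes a point from world to camera coordinates). Camera axes: x right, y down, z forward; pixel columns grow to the right and rows downward; lengths in mm; the calibration is good to about 2 mm. A picture is of the moment at which its call begins. There is no depth.
- bot.close_job(): hands the job in, once; it reports no verdict.
The state is a dict: "time": time; "joint_positions": joint angles; "dq": joint speeds; "tau": joint torques, N m; "tool_pos": TCP position; "tcp_rot": TCP orientation; "contact_force": force on the tool from outside, world axes, zero at the start; "moment": the same for the moment, N m; "grip_width": finger opening in mm.
Only numpy, scipy, OpenCV 4.12 (cv2) and the standard library are available. Lean on these libraries where they do the work, as an engineer would, in place of code of your own. Each camera call takes 0.05 s, during which the arm holds its last target.

## Task

Open the lamp's shutter fully by sliding its red tab, then take the blue-stoppered glass cell out of the rack, touching it only on its two frosted faces and never on its clear windows. Keep it upright and hold it midway between the lamp and the detector, centred on the light beam with the clear windows square to the light, and finish while still holding it there, off everything else. Leave the other two cells, the flask and the reagent bottle where they are.

Things in the scene. Friction and masses are not known exactly. Their poses are not given: they have to be found in the camera images.
- station: Fixed light-path station on a bed 130 x 360 x 16 mm (rail to 22 mm). Origin on the table, midway between grey lamp (+y end; x -60 to 60, y 78 to 178 mm) and black detector (-y end; x -40 to 40, y -148 to -78 mm), both with roofs at 140 mm. Its y axis, detector to lamp, is the beam's direction. The free gap is 144 mm, between shutter blade and detector optics. Place and yaw vary.
- beam_mid (a point): Point on the horizontal light beam midway between lamp and detector, 110 mm above the table, straight above the station's origin; axes as the station's. The beam runs along y from the middle of the lamp's yellow lens to the detector's dark round opening.
- shutter (a joint): Slide of the lamp's dark shutter blade, m: 0 = blade covers the lens, 0.040 = fully open (end stop). Grows as the tab moves towards the station's +x. It starts between 0 and 0.006, stays where it is left and takes 1 to 2 N to move.
- shutter_tab (a point): Centre of the top of the shutter's red finger tab, an upright block 14 mm (station x) by 18 mm (station y), whose top is 188.5 mm above the table and whose foot is 6 mm over the lamp's flat 140 mm roof (it can be pinched from above or pushed). A 4 mm thick dark arm runs from its foot towards the beam.
- rack: Fixed dark wooden rack, 200 x 60 x 26 mm, origin at the centre of its underside, with three pockets in a row along its x axis at x = -70, 0 and 70 mm, each 12 mm deep (floor 14 mm above the table) and about 1 mm wider than a cell all round, their long side along the rack's x.
- cell: The cell to use, standing in one of the rack's pockets (which one varies): glass 30 (x) by 20 (y) by 50 mm tall, plus a BLUE stopper 24 x 14 mm, 8 mm high; 30 to 65 g. Origin: centre of its underside, z up. Light passes along its x axis through the clear windows at its x ends; its frosted white faces look to +y and -y, 20 mm apart, and are the only ones to grip.
- cell_mid (a point): Middle of the cell's glass, 25 mm above its underside; axes as the cell's.
- frosted_left: Frosted face plate of the cell on its +y side, 28 mm long, 50 mm tall, 2.5 mm thick. Origin is the cell's origin.
- frosted_right: The same on the -y side. Origin is the cell's origin.
- window_front: Clear window of the cell at its +x end, 15 mm wide, 50 mm tall, standing 1 mm proud of the frosted plates' ends. Not to be touched by the fingers. Origin is the cell's origin.
- window_back: The same at the -x end. Not to be touched by the fingers. Origin is the cell's origin.
- cell_red: Bystander: same kind of cell with a RED stopper, in another pocket. Origin: centre of its underside.
- cell_yellow: Bystander: same kind of cell with a YELLOW stopper, in another pocket. Origin: centre of its underside.
- flask: Bystander: green-tinted conical glass flask, 68 mm wide at the foot, 90 mm tall, between the rack and the station, on the far side. Origin: centre of its underside.
- reagent: Bystander: white plastic bottle with black cap, 52 mm wide, 100 mm tall, between the rack and the station, on the robot's side. Origin: centre of its underside.

How it is judged:
By the outcome, as a careful person would: the job done as asked, in the order asked, and still so for the second after the job is handed in, while the arm keeps its last pose, push and grip.
It also fails if it takes over 58 s, if anything falls off the work surface, if the arm or the gripper's body presses on something with over 40 N, if the wrist force passes 120 N, or if a joint passes its speed limit or range.

## Working session

There is one attempt and no reset: what is moved stays moved. The work goes in short steps, Python scripts to look and compute and a tool call to move; the robot and the scene stay as the last step left them, time stands still between calls to the robot, and variables do not carry over. Pictures are saved under pics/ and viewed, and the job is handed in when it is done.

Besides the shell and the picture viewer there is one more tool, called after "Call:" by a JSON object that holds its "fn" and its "kwargs". play_rows: Moves the arm, as the interface text tells. Its arguments: {"type":"object","properties":{"moves":{"type":"array","items":{"type":"number"}}},"required":["moves"]}

```bash
mkdir -p pics; ls; python3 - <<'E'
from plant import bot
import cv2,numpy as np,pickle
print(bot.get_obs())
d={}
for n in("scene","top"):
    c=bot.capture(n); d[n]=c
    cv2.imwrite(f"pics/{n}0.png",c["color"][:,:,::-1]); print(n,c["fx"],c["fy"],c["cx"],c["cy"],c["world_to_cam"].round(3).tolist() if hasattr(c["world_to_cam"],'round') else c["world_to_cam"])
pickle.dump(d,open("c0.pkl","wb"))
E
```

```text
pics
{'time': 0.0, 'joint_positions': array([-1.45901722e+00,  3.42727868e-01,  1.52503113e+00,  1.43134610e-05,
        1.27540415e+00, -1.45979656e-01]), 'dq': array([-0.00063116, -0.00057945, -0.00140399, -0.00080696,  0.00246939,
       -0.00153034]), 'tau': array([-3.66559207e-04, -4.31246674e+01, -2.44221514e+01,  7.17030955e-02,
        5.60436992e-02, -9.59831391e-05]), 'tool_pos': array([ 133.82269438, -507.26370093,  248.03734754]), 'tcp_rot': array([-3.14004086e+00, -2.41987494e-04,  2.57754400e-01]), 'contact_force': array([ 0.02658245,  0.28422463, -0.26951709]), 'moment': array([0.03773375, 0.00451845, 0.02089296]), 'grip_width': 91.94172089236513}
scene 596.3434600693075 596.3434600693075 327.19036111184636 235.4343419845226 [[0.82, 0.573, -0.002, -456.693], [0.316, -0.455, -0.832, -73.4], [-0.478, 0.682, -0.554, 1591.572], [0.0, 0.0, 0.0, 1.0]]
top 584.7703528087809 584.7703528087809 331.22471323413305 239.15681403870568 [[0.004, -1.0, -0.013, 6.911], [-0.981, -0.001, -0.194, 562.664], [0.194, 0.013, -0.981, 1071.817], [0.0, 0.0, 0.0, 1.0]]
```

View pics/scene0.png

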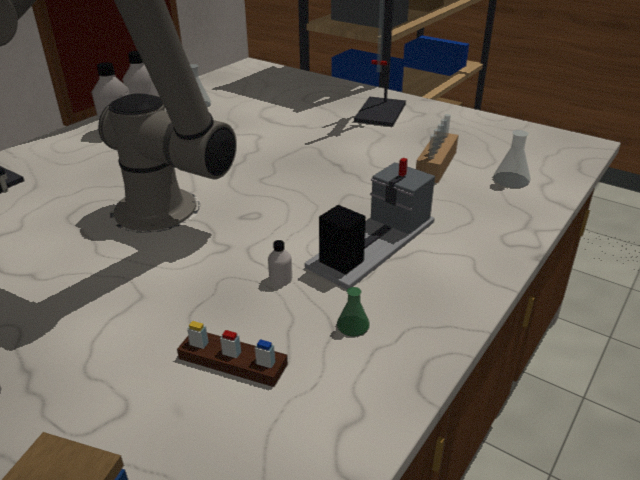

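View pics/top0.png

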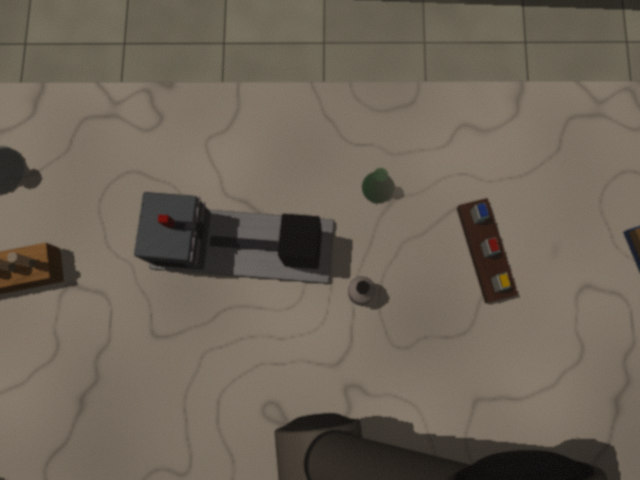

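The scene view shows the blue stopper at about (264,345), the rack's far end. The red tab is at (403,165) on the lamp, the detector at (342,237). In the top view, blue is at (481,211), the tab at (165,219), the lamp roof spans 137-200 × 192-265, and the detector roof 280-321 × 215-267. Next I'll take measurements from zoomed crops.

```bash
cat > h.py <<'E'
import numpy as np,cv2,pickle
def ray(c,u,v):
    M=np.array(c["world_to_cam"]);R=M[:3,:3];o=-R.T@M[:3,3]
    d=R.T@np.array([(u-c["cx"])/c["fx"],(v-c["cy"])/c["fy"],1]);return o,d
def onz(c,u,v,z):
    o,d=ray(c,u,v);return o+d*(z-o[2])/d[2]
def tri(c1,p1,c2,p2):
    o1,d1=ray(c1,*p1);o2,d2=ray(c2,*p2);d1/=np.linalg.norm(d1);d2/=np.linalg.norm(d2)
    s=np.linalg.lstsq(np.c_[d1,-d2],o2-o1,rcond=None)[0];a=o1+s[0]*d1;b=o2+s[1]*d2
    return (a+b)/2,np.linalg.norm(a-b)
def proj(c,p):
    M=np.array(c["world_to_cam"]);q=M[:3,:3]@np.array(p)+M[:3,3];return q[:2]/q[2]*[c["fx"],c["fy"]]+[c["cx"],c["cy"]]
E
python3 - <<'E'
from h import *
d=pickle.load(open("c0.pkl","rb"))
for n in d:
    hsv=cv2.cvtColor(d[n]["color"],cv2.COLOR_RGB2HSV);H,S,V=cv2.split(hsv)
    for nm,m in dict(blue=(H>100)&(H<130)&(S>130)&(V>70),red=((H<6)|(H>174))&(S>150)&(V>80),yel=(H>20)&(H<32)&(S>150)&(V>100)).items():
        k,l,st,ce=cv2.connectedComponentsWithStats(m.astype(np.uint8))
        for i in range(1,k):
            if 15<st[i,4]<400: print(n,nm,st[i],ce[i].round(1))
t=d["top"]["color"][:,:,::-1]
cv2.imwrite("pics/st.png",cv2.resize(np.clip(t[180:295,125:345].astype(float)*1.8,0,255).astype(np.uint8),None,fx=3.6,fy=3.6,interpolation=cv2.INTER_CUBIC))
cv2.imwrite("pics/rk.png",cv2.resize(np.clip(t[190:310,445:530].astype(float)*1.8,0,255).astype(np.uint8),None,fx=5,fy=5,interpolation=cv2.INTER_CUBIC))
s=d["scene"]["color"][:,:,::-1]
cv2.imwrite("pics/sc.png",cv2.resize(s[150:290,295:445],None,fx=4,fy=4,interpolation=cv2.INTER_CUBIC))
cv2.imwrite("pics/srk.png",cv2.resize(s[310:390,170:295],None,fx=6,fy=6,interpolation=cv2.INTER_CUBIC))
E
```

```text
scene blue [419  36  50  10 126] [443.8  40.2]
scene blue [258 340  13   7  65] [264.  343.2]
scene blue [115 469   9  11  32] [119.4 474.4]
scene red [400 158   7   4  16] [403.1 159.5]
scene red [223 331  13   7  60] [229.4 333.6]
scene yel [189 321  14   7  61] [195.9 324.3]
top blue [479 204   8  12  70] [482.4 209.8]
top red [158 215  10   7  62] [162.4 218. ]
top red [489 239  10  12  86] [493.3 244.3]
top yel [500 274  10  13  95] [504.3 280.1]
```

View pics/st.png

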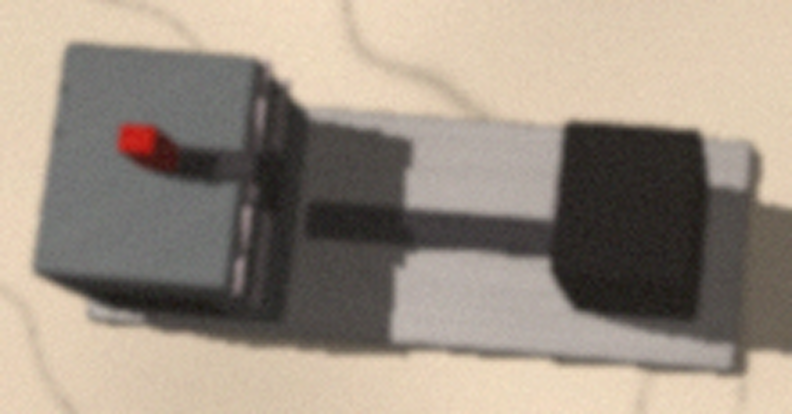

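View pics/rk.png

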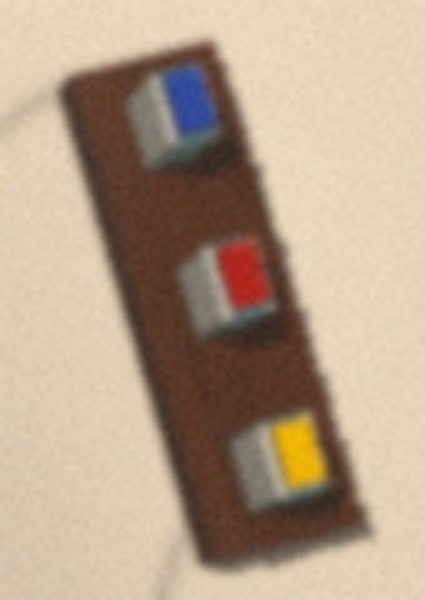

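View pics/sc.png

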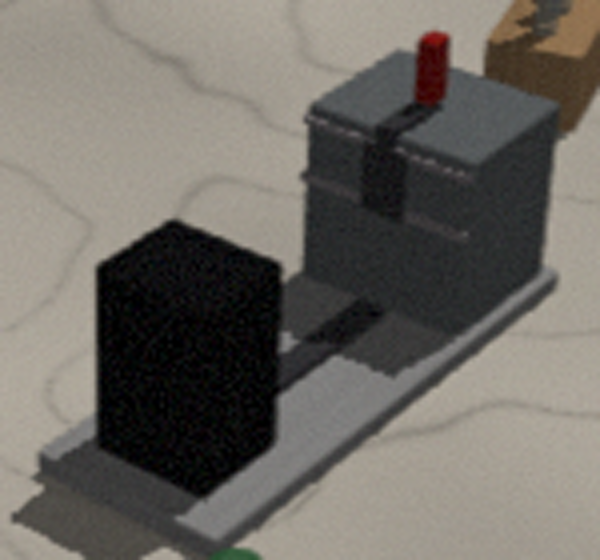

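View pics/srk.png

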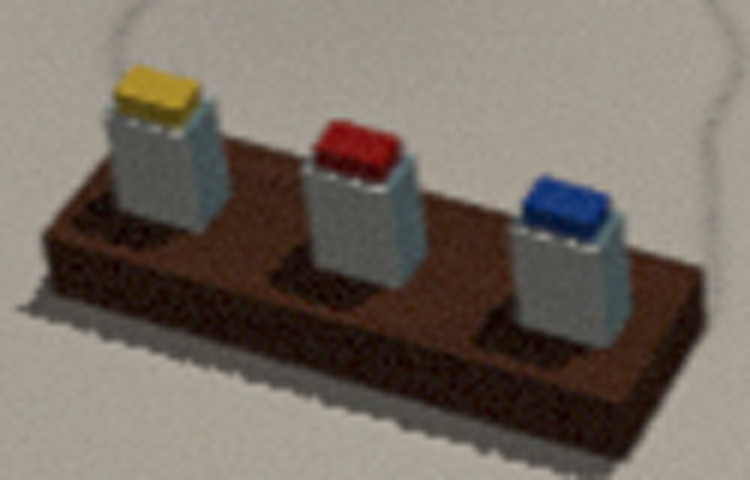

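```bash
cat > fit.py <<'E'
from h import *
from scipy.optimize import least_squares
d=pickle.load(open("c0.pkl","rb"));T,S=d["top"],d["scene"]
tp=lambda x,y:(125+x/3.6-.36,180+y/3.6-.36)
sp=lambda x,y:(295+x/4-.4,150+y/4-.4)
P=[(T,tp(70,43),(60,178,140)),(T,tp(35,270),(-60,178,140)),(T,tp(567,122),(40,-78,140)),(T,tp(700,132),(40,-148,140)),(T,tp(757,143),(65,-180,16)),
(S,sp(177,220),(-40,-78,140)),(S,sp(97,267),(-40,-148,140)),(S,sp(280,267),(40,-78,140)),(S,sp(308,112),(-60,78,140)),(S,sp(400,50),(-60,178,140)),(S,sp(558,103),(60,178,140)),(S,sp(472,168),(60,78,140)),(S,sp(557,275),(65,180,16)),(S,sp(40,460),(-65,-180,16))]
tr=lambda q,p:np.array([q[0]+np.cos(q[2])*p[0]-np.sin(q[2])*p[1],q[1]+np.sin(q[2])*p[0]+np.cos(q[2])*p[1],p[2]])
def fit(P,x0):
    return least_squares(lambda q:np.concatenate([proj(c,tr(q,p))-uv for c,uv,p in P]),x0,loss='soft_l1')
q0=[500,150,0]
for nm,Q in (("all",P),("top",P[:5]),("sc",P[5:])):
    r=fit(Q,q0);print(nm,r.x.round(3),np.array([proj(c,tr(r.x,p))-uv for c,uv,p in Q]).round(1).tolist())
    if nm=="all":q=r.x
# tab
print("tab top on z188.5",onz(T,*tp(138,134),188.5), onz(S,*sp(435,36),188.5))
for s in(0,.0,6):print(s,proj(T,tr(q,(s,128,188.5))))
# rack
rp=lambda x,y:(445+x/5-.4,190+y/5-.4); sr=lambda x,y:(170+x/6-.4,310+y/6-.4)
# stoppers tops z72, corners
for nm,t,s in(("blue",(190,92),None),("red",(245,273),None),("yel",(300,450),None)):
    print(nm,onz(T,*rp(*t),72))
for n,s in(("blue",(567,202)),("red",(358,146)),("yel",(158,90))): print(n,"sc",onz(S,*sr(*s),71))
# rack x: top image up -> choose rack x toward +world x
RP=[(T,rp(65,85),(100,30,26)),(T,rp(212,45),(100,-30,26)),(T,rp(200,560),(-100,30,26)),(T,rp(370,533),(-100,-30,26)),
(S,sr(705,270),(100,30,26)),(S,sr(632,405),(100,-30,26)),(S,sr(48,235),(-100,-30,26)),(S,sr(632,458),(100,-30,0)),(S,sr(215,130),(-100,30,26))]
for nm,Q in (("all",RP),("top",RP[:4]),("sc",RP[4:])):
    r=fit(Q,[500,-300,0]);print("rack",nm,r.x.round(3),np.array([proj(c,tr(r.x,p))-uv for c,uv,p in Q]).round(1).tolist())
    for k in(70,0,-70):print(tr(r.x,(k,0,0)).round(1))
E
python3 fit.py
```

```text
all [ 5.61515e+02  1.75714e+02 -8.10000e-02] [[-0.4, -1.1], [-0.6, 0.8], [0.4, -1.3], [2.3, -1.0], [5.2, -0.4], [-1.2, -1.7], [-1.4, -0.8], [1.8, -1.6], [-0.2, -2.7], [0.1, -1.5], [1.7, -0.7], [0.7, -1.3], [-0.8, 0.0], [-4.1, -0.5]]
top [560.381 176.964  18.766] [[-1.0, -0.8], [-1.4, 1.1], [-0.2, -0.5], [1.6, -0.1], [4.6, 0.4]]
sc [ 5.65172e+02  1.72378e+02 -6.90000e-02] [[-0.5, -0.4], [-0.5, 0.7], [2.9, -0.4], [-0.1, -1.7], [-0.1, -0.8], [1.8, -0.1], [1.3, -0.5], [-0.7, 0.6], [-3.2, 1.3]]
tab top on z188.5 [574.90398574 295.0585862  188.5       ] [573.45426866 292.21225844 188.5       ]
0 [158.07560814 218.61839497]
0.0 [158.07560814 218.61839497]
6 [158.56888724 215.22288658]
blue [ 620.36691513 -281.22495695   72.        ]
red [ 549.94913067 -298.64676743   72.        ]
yel [ 482.76345109 -315.720948     72.        ]
blue sc [ 618.57338808 -283.8255153    71.        ]
red sc [ 551.09359899 -301.48175149   71.        ]
yel sc [ 483.28045267 -318.23432912   71.        ]
rack all [ 5.49766e+02 -2.98008e+02  2.45000e-01] [[0.6, -2.2], [0.1, -1.3], [2.7, 0.2], [-1.5, -1.9], [0.8, -1.2], [-0.8, -1.0], [-0.3, -1.1], [-0.1, 0.3], [-11.2, -4.0]]
[ 617.7 -281.     0. ]
[ 549.8 -298.     0. ]
[ 481.9 -315.     0. ]
rack top [ 5.46948e+02 -2.96796e+02  2.41000e-01] [[0.2, -1.0], [-0.2, 0.1], [1.9, 1.6], [-2.2, -0.3]]
[ 614.9 -280.1    0. ]
[ 546.9 -296.8    0. ]
[ 479.  -313.5    0. ]
rack sc [ 5.52240e+02 -2.99543e+02  2.46000e-01] [[1.3, -0.2], [-0.3, 0.1], [-0.0, -0.1], [0.5, 1.4], [-10.9, -3.1]]
[ 620.1 -282.5    0. ]
[ 552.2 -299.5    0. ]
[ 484.3 -316.6    0. ]
```

```bash
cat > edge.py <<'E'
from h import *
from scipy.optimize import least_squares
from scipy.ndimage import map_coordinates,gaussian_filter1d
tr=lambda q,p:np.array([q[0]+np.cos(q[2])*p[0]-np.sin(q[2])*p[1],q[1]+np.sin(q[2])*p[0]+np.cos(q[2])*p[1],p[2]])
def meas(c,q,a,b,w=6,n=25):
    "edge offset points (pixels) with line normal"
    g=cv2.cvtColor(c["color"],cv2.COLOR_RGB2GRAY).astype(float)
    out=[]
    for f in np.linspace(.12,.88,n):
        p=np.array(a)*(1-f)+np.array(b)*f
        u=proj(c,tr(q,p));t=proj(c,tr(q,p+.01*(np.array(b)-a)))-u;t/=np.linalg.norm(t);nn=np.array([-t[1],t[0]])
        s=np.arange(-w,w+.01,.25);L=u[:,None]+nn[:,None]*s
        pr=gaussian_filter1d(map_coordinates(g,[L[1],L[0]],order=1),3);gr=np.gradient(pr)
        i=np.argmax(abs(gr));out.append((f,s[i],gr[i]))
    o=np.array(out);sg=np.sign(np.median(o[:,2]));o=o[np.sign(o[:,2])==sg]
    m=np.median(o[:,1]);k=abs(o[:,1]-m)<1.0
    return o[k],m,k.mean()
def run(c,q,E,it=4,show=True):
    q=np.array(q,float)
    for j in range(it):
        pts=[]
        for a,b in E:
            o,m,fr=meas(c,q,a,b,w=6 if j==0 else 4)
            if j==it-1 and show:print("   ",a,b,"off %.2f sd %.2f frac %.2f n %d"%(o[:,1].mean(),o[:,1].std(),fr,len(o)))
            for f,s,_ in o:
                p=np.array(a)*(1-f)+np.array(b)*f
                u=proj(c,tr(q,p));t=proj(c,tr(q,p+.01*(np.array(b)-a)))-u;t/=np.linalg.norm(t);nn=np.array([-t[1],t[0]])
                pts.append((p,u+nn*s,nn))
        q=least_squares(lambda x:[nn@(proj(c,tr(x,p))-uv) for p,uv,nn in pts],q,loss='soft_l1',f_scale=.3).x
    return q
ST_T=[((60,178,140),(60,90,140)),((60,178,140),(-60,178,140)),((40,-78,140),(40,-148,140)),((40,-78,140),(-40,-78,140)),((65,60,16),(65,-70,16)),((-65,50,16),(-65,-180,16))]
ST_S=[((-60,178,140),(60,178,140)),((60,80,140),(60,178,140)),((-40,-78,140),(-40,-148,140)),((-40,-78,140),(40,-78,140)),((65,-100,16),(65,170,16))]
RK_T=[((100,30,26),(-100,30,26)),((100,30,26),(100,-30,26)),((100,-30,26),(-100,-30,26))]
RK_S=[((100,-30,26),(-100,-30,26)),((100,30,26),(100,-30,26))]
E
python3 - <<'E'
from edge import *
d=pickle.load(open("c0.pkl","rb"));T,S=d["top"],d["scene"]
for c,E,q,n in((T,ST_T,[561,176,-.07],"stT"),(S,ST_S,[565,172,-.069],"stS"),(T,RK_T,[547,-297,.241],"rkT"),(S,RK_S,[552,-299.5,.246],"rkS")):
    r=run(c,q,E);print(n,r.round(4),tr(r,(70,0,0)).round(1))
E
```

```text
(60, 178, 140) (60, 90, 140) off 0.07 sd 0.13 frac 1.00 n 25
    (60, 178, 140) (-60, 178, 140) off -0.20 sd 0.10 frac 1.00 n 25
    (40, -78, 140) (40, -148, 140) off -0.11 sd 0.12 frac 1.00 n 25
    (40, -78, 140) (-40, -78, 140) off 0.26 sd 0.23 frac 1.00 n 25
    (65, 60, 16) (65, -70, 16) off -0.80 sd 0.32 frac 0.96 n 24
    (-65, 50, 16) (-65, -180, 16) off 1.04 sd 0.32 frac 0.92 n 23
stT [ 5.603187e+02  1.773869e+02 -8.250000e-02] [630.1 171.6   0. ]
    (-60, 178, 140) (60, 178, 140) off 0.15 sd 0.26 frac 0.86 n 12
    (60, 80, 140) (60, 178, 140) off -0.29 sd 0.09 frac 1.00 n 25
    (-40, -78, 140) (-40, -148, 140) off 0.16 sd 0.12 frac 1.00 n 25
    (-40, -78, 140) (40, -78, 140) off -0.04 sd 0.12 frac 1.00 n 25
    (65, -100, 16) (65, 170, 16) off 2.50 sd 0.12 frac 1.00 n 25
stS [ 5.641887e+02  1.709922e+02 -7.320000e-02] [634.  165.9   0. ]
    (100, 30, 26) (-100, 30, 26) off 1.72 sd 0.11 frac 1.00 n 25
    (100, 30, 26) (100, -30, 26) off 0.01 sd 0.05 frac 1.00 n 25
    (100, -30, 26) (-100, -30, 26) off -2.03 sd 0.23 frac 1.00 n 25
rkT [ 5.486704e+02 -2.957471e+02  2.447000e-01] [ 616.6 -278.8    0. ]
    (100, -30, 26) (-100, -30, 26) off 0.00 sd 0.18 frac 1.00 n 19
    (100, 30, 26) (100, -30, 26) off 0.01 sd 0.13 frac 0.72 n 18
rkS [ 5.600134e+02 -2.983267e+02  2.474000e-01] [ 627.9 -281.2    0. ]
```

```bash
cat >> edge.py <<'E'
ST_T=[((60,178,140),(60,90,140)),((60,178,140),(-60,178,140)),((40,-78,140),(40,-148,140)),((40,-78,140),(-40,-78,140)),((-65,50,0),(-65,-180,0))]
ST_S=[((-60,178,140),(60,178,140)),((-60,80,140),(-60,178,140)),((60,80,140),(60,178,140)),((-40,-78,140),(-40,-148,140)),((-40,-78,140),(40,-78,140)),((65,-100,0),(65,170,0))]
RK_T=[((100,30,0),(-100,30,0)),((100,30,26),(100,-30,26)),((100,-30,26),(-100,-30,26))]
RK_S=[((100,30,26),(-100,30,26)),((-100,30,26),(-100,-30,26)),((100,30,0),(100,-30,0)),((100,-30,0),(-100,-30,0))]
E
python3 - <<'E'
from edge import *
d=pickle.load(open("c0.pkl","rb"));T,S=d["top"],d["scene"]
for c,E,q,n in((T,ST_T,[561,176,-.07],"stT"),(S,ST_S,[562,174,-.075],"stS"),(T,RK_T,[549,-297,.244],"rkT"),(S,RK_S,[550,-298,.244],"rkS")):
    r=run(c,q,E);print(n,r.round(4),tr(r,(70,0,0)).round(1))
    if n[:2]=="st":
        M=lambda s:proj(c,tr(r,(s,128,188.5))); print(M(0),M(10))
E
```

```text
(60, 178, 140) (60, 90, 140) off -0.02 sd 0.10 frac 1.00 n 25
    (60, 178, 140) (-60, 178, 140) off -0.20 sd 0.12 frac 1.00 n 25
    (40, -78, 140) (40, -148, 140) off -0.04 sd 0.14 frac 1.00 n 25
    (40, -78, 140) (-40, -78, 140) off 0.26 sd 0.23 frac 1.00 n 25
    (-65, 50, 0) (-65, -180, 0) off 0.13 sd 0.27 frac 0.92 n 23
stT [ 5.602945e+02  1.773695e+02 -8.150000e-02] [630.1 171.7   0. ]
[157.08026681 219.23831511] [157.90964048 213.58168166]
    (-60, 178, 140) (60, 178, 140) off 0.20 sd 0.23 frac 0.85 n 11
    (-60, 80, 140) (-60, 178, 140) off 0.40 sd 0.20 frac 1.00 n 25
    (60, 80, 140) (60, 178, 140) off -0.01 sd 0.05 frac 1.00 n 25
    (-40, -78, 140) (-40, -148, 140) off -0.17 sd 0.14 frac 1.00 n 25
    (-40, -78, 140) (40, -78, 140) off -0.05 sd 0.14 frac 1.00 n 25
    (65, -100, 0) (65, 170, 0) off -1.15 sd 0.16 frac 1.00 n 25
stS [ 5.632177e+02  1.710728e+02 -7.390000e-02] [633.  165.9   0. ]
[404.39129978 157.50989983] [407.95299354 158.69301588]
    (100, 30, 0) (-100, 30, 0) off 0.15 sd 0.12 frac 1.00 n 25
    (100, 30, 26) (100, -30, 26) off 0.00 sd 0.00 frac 1.00 n 25
    (100, -30, 26) (-100, -30, 26) off -0.18 sd 0.22 frac 1.00 n 25
rkT [ 5.495897e+02 -2.993668e+02  2.474000e-01] [ 617.5 -282.2    0. ]
    (100, 30, 26) (-100, 30, 26) off 3.12 sd 0.20 frac 1.00 n 15
    (-100, 30, 26) (-100, -30, 26) off -0.29 sd 0.18 frac 0.92 n 23
    (100, 30, 0) (100, -30, 0) off 0.26 sd 0.20 frac 0.96 n 24
    (100, -30, 0) (-100, -30, 0) off -0.26 sd 0.27 frac 1.00 n 25
rkS [ 5.517814e+02 -3.098410e+02  2.485000e-01] [ 619.6 -292.6    0. ]
```

```bash
cat > nx.py <<'E'
import sys,numpy as np
from plant import bot
o=bot.get_obs();p=o["tool_pos"];y=o["tcp_rot"][2]
print("t %.2f"%o["time"],p.round(1),o["tcp_rot"].round(4),"F",o["contact_force"].round(1),"g %.1f"%o["grip_width"],"q",o["joint_positions"].round(2))
if len(sys.argv)>1:
    x=np.array([float(a) for a in sys.argv[1:5]]);d=x[:3]-p
    print("shift",round(np.cos(y)*d[0]+np.sin(y)*d[1],1),round(np.sin(y)*d[0]-np.cos(y)*d[1],1),round(-d[2],1),"turn",round(-np.degrees(x[3]-y),2))
E
python3 nx.py 335 -249 250 1.2
```

```text
t 0.10 [ 133.9 -507.3  248.1] [-3.1402e+00 -2.0000e-04  2.5780e-01] F [-0.  -0.  -0.3] g 91.9 q [-1.46  0.34  1.52  0.    1.28 -0.15]
shift 260.4 -198.5 -1.9 turn -53.98
```

Call:
{"fn": "play_rows", "kwargs": {"moves": [0,260,-198,-2,-54,0,260,-198,-2,-54,0,260,-198,-2,-54,0,260,-198,-2,-54,0,260,-198,-2,-54,0,260,-198,-2,-54,0,260,-198,-2,-54,0,260,-198,-2,-54]}}

```text
time: 0.77
tool_pos: [335.6, -247.5, 250.7]
tcp_rot: [-3.141, -0.0, 1.207]
contact_force: [0.4, -0.4, 0.6]
grip_width: 91.8
```

```bash
python3 nx.py 500 30 250 1.49
```

```text
t 0.77 [ 335.6 -247.5  250.7] [-3.1414e+00 -4.0000e-04  1.2070e+00] F [ 0.4 -0.4  0.6] g 91.8 q [-0.82  0.14  1.79  0.    1.21 -0.46]
shift 317.8 54.9 0.7 turn -16.22
```

Call:
{"fn": "play_rows", "kwargs": {"moves": [0,318,55,1,-16.2,0,318,55,1,-16.2,0,318,55,1,-16.2,0,318,55,1,-16.2,0,318,55,1,-16.2,0,318,55,1,-16.2,0,318,55,1,-16.2,0,318,55,1,-16.2]}}

```text
time: 1.43
tool_pos: [502.1, 29.6, 249.4]
tcp_rot: [-3.141, -0.0, 1.484]
contact_force: [0.8, -1.1, 0.4]
grip_width: 91.9
```

```bash
python3 nx.py 563 174 225 1.492
```

```text
t 1.43 [502.1  29.6 249.4] [-3.1414e+00 -5.0000e-04  1.4844e+00] F [ 0.8 -1.1  0.4] g 91.9 q [-0.09  0.3   1.58  0.    1.26 -0.01]
shift 149.1 48.2 24.4 turn -0.43
```

Call:
{"fn": "play_rows", "kwargs": {"moves": [0,149,48,24,-0.4,0,149,48,24,-0.4,0,149,48,24,-0.4,0,149,48,24,-0.4,0,149,48,24,-0.4,0,149,48,24,-0.4]}}

```text
time: 1.93
tool_pos: [561.7, 172.3, 224.3]
tcp_rot: [-3.139, 0.001, 1.493]
contact_force: [-0.2, -0.3, 1.0]
grip_width: 91.7
```

```bash
cat > look.py <<'E'
import sys
from h import *
from plant import bot
tag=sys.argv[1];d={}
for n in("scene","top"):
    d[n]=bot.capture(n)
pickle.dump(d,open(f"c{tag}.pkl","wb"));o=bot.get_obs();print(o["tool_pos"].round(1),o["tcp_rot"].round(4),round(o["time"],2),o["contact_force"].round(1))
p=o["tool_pos"]
for n,c in d.items():
    im=np.clip(c["color"][:,:,::-1].astype(float)*(1.7 if n=="top" else 1.2),0,255).astype(np.uint8)
    u=proj(c,p) if len(sys.argv)<4 else np.array([float(v) for v in (sys.argv[2:4] if n=="scene" else sys.argv[4:6])])
    x0=int(np.clip(u[0]-80,0,480));y0=int(np.clip(u[1]-60,0,360));print(n,"crop",x0,y0)
    cv2.imwrite(f"pics/{n}{tag}.png",cv2.resize(im[y0:y0+120,x0:x0+160],None,fx=5,fy=5,interpolation=cv2.INTER_CUBIC))
E
python3 look.py 1
```

```text
[561.7 170.2 225.4] [-3.1407e+00  8.0000e-04  1.4900e+00] 2.03 [0.5 0.2 0.4]
scene crop 292 102
top crop 151 159
```

View pics/scene1.png

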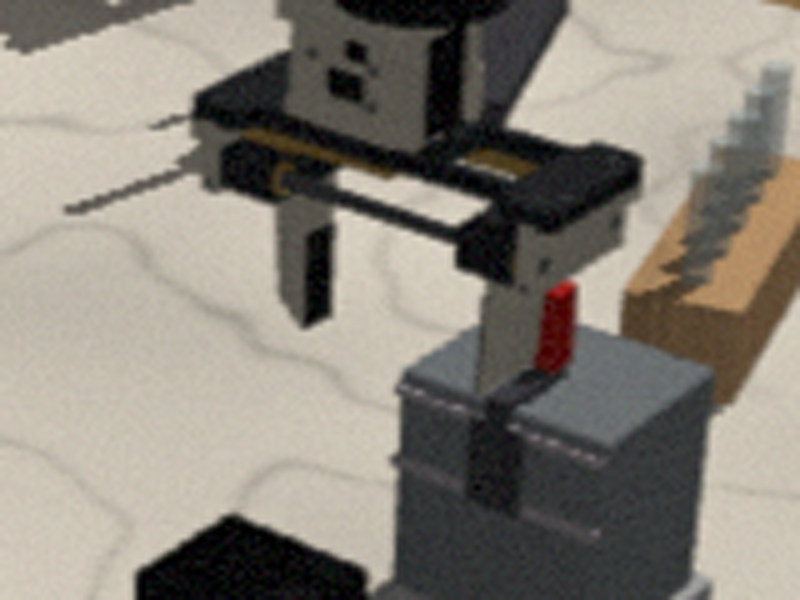

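View pics/top1.png

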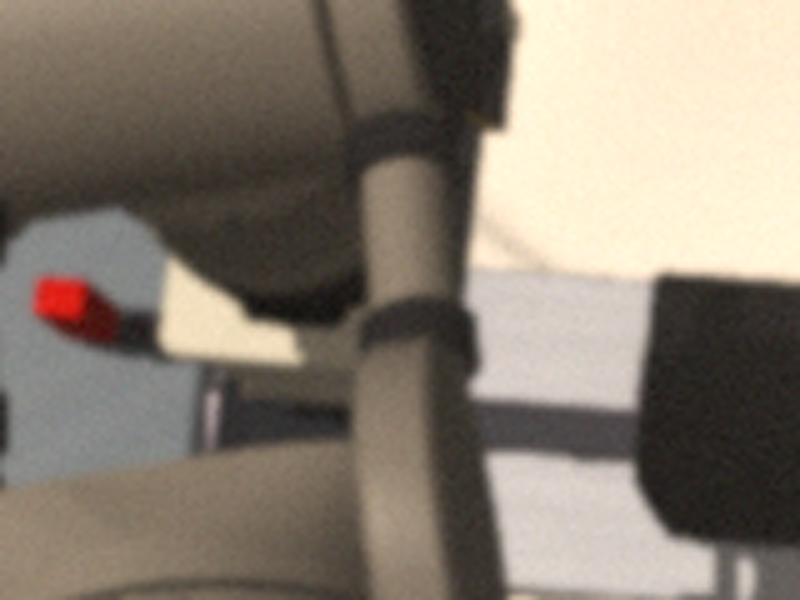

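```bash
python3 - <<'E'
from h import *
d=pickle.load(open("c1.pkl","rb"));S=d["scene"]
p=np.array([561.7,170.2,225.4]);y=1.49
tx=np.array([np.cos(y),np.sin(y),0]);ty=np.array([np.sin(y),-np.cos(y),0])
f=lambda a,b:((292+a/5-.4),(102+b/5-.4))
for nm,px,l in(("Lin-",f(305,327),(-9.5,-46)),("Lin+",f(330,312),(9.5,-46)),("Rin-",f(478,392),(-9.5,46))):
    w=p+tx*l[0]+ty*l[1];w[2]-=22
    print(nm,np.round(px,1),proj(S,w).round(1), onz(S,*px,w[2]).round(1),w.round(1))
E
```

```text
Lin- [352.6 167. ] [353.5 166.8] [513.9 162.7 203.4] [515.1 164.4 203.4]
Lin+ [357.6 164. ] [358.6 163.9] [515.1 181.6 203.4] [516.6 183.4 203.4]
Rin- [387.2 180. ] [387.1 179.2] [608.9 153.8 203.4] [606.8 157.  203.4]
```

```bash
python3 nx.py 574.3 294.6 220 1.4925
```

```text
t 2.03 [561.7 170.2 225.4] [-3.1407e+00  8.0000e-04  1.4900e+00] F [0.5 0.2 0.4] g 91.8 q [ 0.16  0.47  1.38 -0.    1.29  0.24]
shift 125.0 2.5 5.4 turn -0.14
```

Call:
{"fn": "play_rows", "kwargs": {"moves": [0,125,2.5,5,-0.1,0,125,2.5,5,-0.1,0,125,2.5,5,-0.1,0,125,2.5,5,-0.1,0,125,2.5,25,-0.1,0,125,2.5,48,-0.1,0,125,2.5,48,-0.1,0,125,2.5,48,-0.1]}}

```text
time: 2.7
tool_pos: [574.3, 293.6, 177.3]
tcp_rot: [-3.139, 0.001, 1.49]
contact_force: [0.2, -0.2, 1.2]
grip_width: 92.1
```

```bash
python3 look.py 2;python3 nx.py 574.3 294.6 177 1.4925
```

```text
[575.5 294.4 179.4] [ 3.1396e+00 -8.0000e-04  1.4904e+00] 2.8 [0.7 0.8 0.4]
scene crop 324 101
top crop 84 157
t 2.80 [575.5 294.4 179.4] [ 3.1396e+00 -8.0000e-04  1.4904e+00] F [0.7 0.8 0.4] g 92.2 q [ 0.35  0.62  1.26 -0.    1.26  0.43]
shift 0.1 -1.2 2.4 turn -0.12
```

View pics/scene2.png

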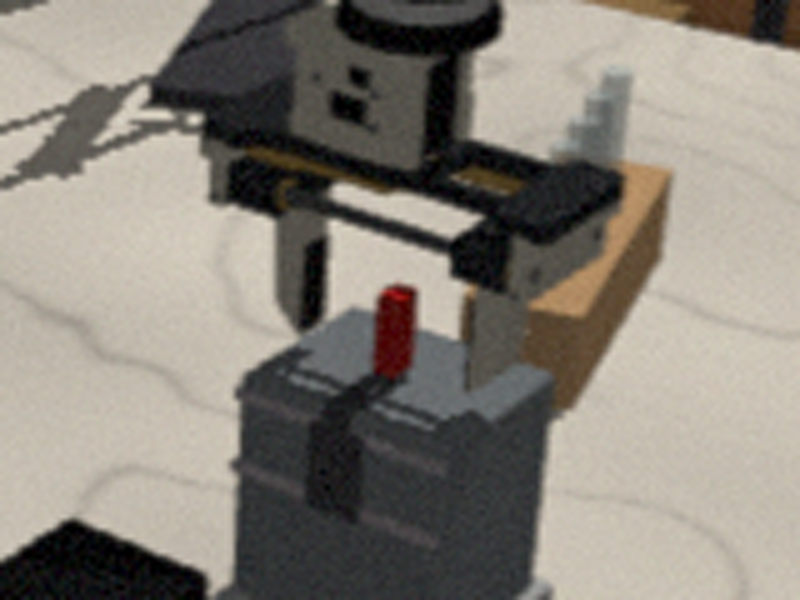

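The open fingers straddle the tab (crop ~395,330) with clearance on both sides, so I'm closing on it.

Call:
{"fn": "play_rows", "kwargs": {"moves": [255,0,0,1,0,255,0,0,1,0,255,0,0,1,0,255,0,0,1,0,255,0,0,1,0,255,0,0,1,0,255,0,0,1,0,255,0,0,1,0]}}

```text
time: 3.47
tool_pos: [574.7, 295.2, 176.6]
tcp_rot: [-3.142, 0.0, 1.492]
contact_force: [0.2, 0.1, 0.3]
grip_width: 43.4
```

Call:
{"fn": "play_rows", "kwargs": {"moves": [255,0,0,0,0,255,0,0,0,0,255,0,0,0,0,255,0,0,0,0]}}

```text
time: 3.8
tool_pos: [574.7, 295.2, 176.7]
tcp_rot: [3.142, 0.0, 1.492]
contact_force: [0.4, 0.7, 0.7]
grip_width: 16.2
```

```bash
python3 nx.py 574.3 294.6 177 1.4925
```

```text
t 3.80 [574.7 295.2 176.7] [3.1416e+00 1.0000e-04 1.4918e+00] F [0.4 0.7 0.7] g 16.2 q [ 0.36  0.62  1.26 -0.    1.26  0.44]
shift -0.6 -0.3 -0.3 turn -0.04
```

Call:
{"fn": "play_rows", "kwargs": {"moves": [255,0,0,0,0,255,0,0,0,0,255,0,5,0,0,255,0,10,0,0,255,0,15,0,0,255,0,20,0,0,255,0,25,0,0,255,0,30,0,0]}}

```text
time: 4.47
tool_pos: [605.2, 292.8, 176.6]
tcp_rot: [3.142, 0.0, 1.492]
contact_force: [-1.0, -0.1, 0.3]
grip_width: 13.8
```

Call:
{"fn": "play_rows", "kwargs": {"moves": [255,0,1,0,0,255,0,2,0,0,255,0,3,0,0,255,0,4,0,0]}}

```text
time: 4.8
tool_pos: [608.5, 292.5, 176.6]
tcp_rot: [-3.141, 0.0, 1.492]
contact_force: [-1.1, -1.0, 0.9]
grip_width: 13.6
```

Call:
{"fn": "play_rows", "kwargs": {"moves": [255,0,0.5,0,0,255,0,1,0,0,255,0,1.5,0,0,255,0,2,0,0]}}

```text
time: 5.13
tool_pos: [610.5, 292.3, 176.6]
tcp_rot: [-3.141, 0.0, 1.492]
contact_force: [-2.0, 0.6, 0.3]
grip_width: 13.8
```

Call:
{"fn": "play_rows", "kwargs": {"moves": [255,0,0.5,0,0,255,0,1,0,0,255,0,1,0,0]}}

```text
time: 5.38
tool_pos: [611.3, 292.3, 176.6]
tcp_rot: [-3.141, 0.0, 1.492]
contact_force: [-3.1, -1.2, 0.9]
grip_width: 13.8
```

Call:
{"fn": "play_rows", "kwargs": {"moves": [255,0,0.5,0,0,255,0,1,0,0,255,0,1,0,0]}}

```text
time: 5.63
tool_pos: [611.4, 292.3, 176.6]
tcp_rot: [-3.139, 0.001, 1.492]
contact_force: [-7.4, -0.8, 2.4]
grip_width: 13.6
```

Call:
{"fn": "play_rows", "kwargs": {"moves": [255,0,0.5,0,0,255,0,1,0,0,255,0,1,0,0]}}

```text
time: 5.88
tool_pos: [611.5, 292.3, 176.6]
tcp_rot: [-3.137, 0.001, 1.492]
contact_force: [-12.5, -0.9, 3.9]
grip_width: 14.2
```

Call:
{"fn": "play_rows", "kwargs": {"moves": [255,0,-1,0,0,255,0,-1,0,0,0,0,-1,0,0,0,0,-1,0,0,0,0,-1,0,0,0,0,-1,0,0,0,0,-1,0,0,0,0,-1,0,0]}}

```text
time: 6.55
tool_pos: [612.7, 292.1, 176.7]
tcp_rot: [3.141, 0.0, 1.492]
contact_force: [-0.8, 0.4, -0.4]
grip_width: 49.0
```

Call:
{"fn": "play_rows", "kwargs": {"moves": [0,0,0,0,0,0,0,0,0,0,0,0,0,0,0,0,0,0,-30,0,0,0,0,-60,0,0,0,0,-75,0,0,0,0,-75,0]}}

```text
time: 7.13
tool_pos: [614.1, 292.8, 256.6]
tcp_rot: [3.134, -0.003, 1.492]
contact_force: [0.8, 0.4, 0.8]
grip_width: 91.0
```

```bash
python3 look.py 3 403 165 165 219;python3 nx.py 574.3 -20 250 0.85
```

```text
[612.6 292.2 251.7] [ 3.1409e+00 -2.0000e-04  1.4918e+00] 7.23 [-0.4  0.3 -0.2]
scene crop 323 105
top crop 85 159
t 7.23 [612.6 292.2 251.7] [ 3.1409e+00 -2.0000e-04  1.4918e+00] F [-0.4  0.3 -0.2] g 92.1 q [ 0.33  0.64  1.03 -0.    1.48  0.41]
shift -314.2 -13.5 1.7 turn 36.77
```

View pics/scene3.png

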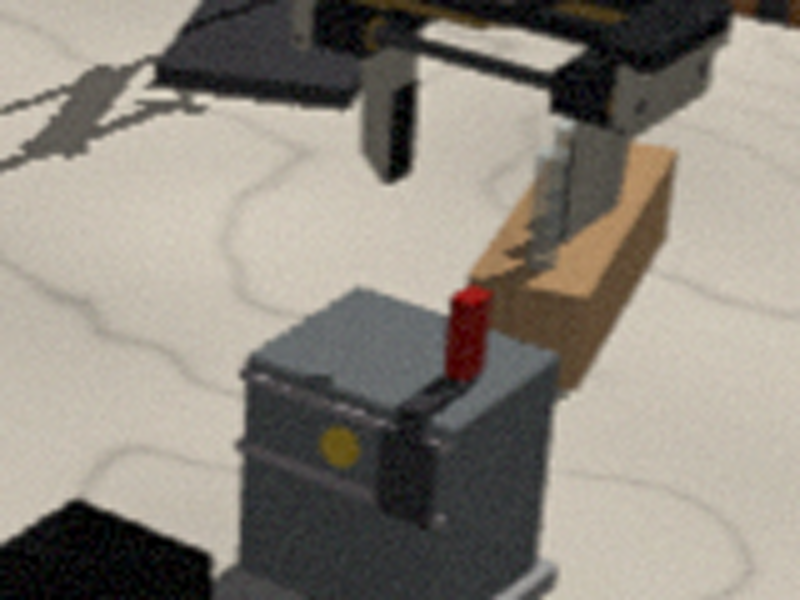

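Shutter is fully open: the yellow lens shows at crop (340,447), with the blade to its right. Now to the rack.

Call:
{"fn": "play_rows", "kwargs": {"moves": [0,-314,-13,2,36,0,-314,-13,2,36,0,-314,-13,2,36,0,-314,-13,2,36,0,-314,-13,2,36,0,-314,-13,2,36,0,-314,-13,2,36,0,-314,-13,2,36]}}

```text
time: 7.9
tool_pos: [573.2, -23.7, 247.7]
tcp_rot: [-3.139, 0.003, 0.861]
contact_force: [0.4, 0.4, -0.2]
grip_width: 91.7
```

```bash
python3 nx.py 618.5 -282.3 200 0.246
```

```text
t 7.90 [573.2 -23.7 247.7] [-3.1393e+00  3.1000e-03  8.6080e-01] F [ 0.4  0.4 -0.2] g 91.7 q [-0.17  0.43  1.38 -0.    1.33  0.54]
shift -166.5 202.9 47.7 turn 35.22
```

Call:
{"fn": "play_rows", "kwargs": {"moves": [0,-166,203,48,35.2,0,-166,203,48,35.2,0,-166,203,48,35.2,0,-166,203,48,35.2,0,-166,203,48,35.2,0,-166,203,48,35.2,0,-166,203,48,35.2,0,-166,203,48,35.2]}}

```text
time: 8.57
tool_pos: [619.6, -282.0, 197.3]
tcp_rot: [-3.139, 0.004, 0.244]
contact_force: [-1.0, 0.5, 0.0]
grip_width: 91.7
```

```bash
python3 look.py 4;python3 nx.py 618.5 -282.3 130 0.246
```

```text
[ 620.2 -277.9  199.2] [-3.1384e+00  2.8000e-03  2.4770e-01] 8.67 [ 0.3  0.6 -0.5]
scene crop 182 225
top crop 418 129
t 8.67 [ 620.2 -277.9  199.2] [-3.1384e+00  2.8000e-03  2.4770e-01] F [ 0.3  0.6 -0.5] g 91.9 q [-0.53  0.67  1.11  0.    1.37  0.79]
shift -2.7 3.8 69.2 turn 0.1
```

View pics/scene4.png

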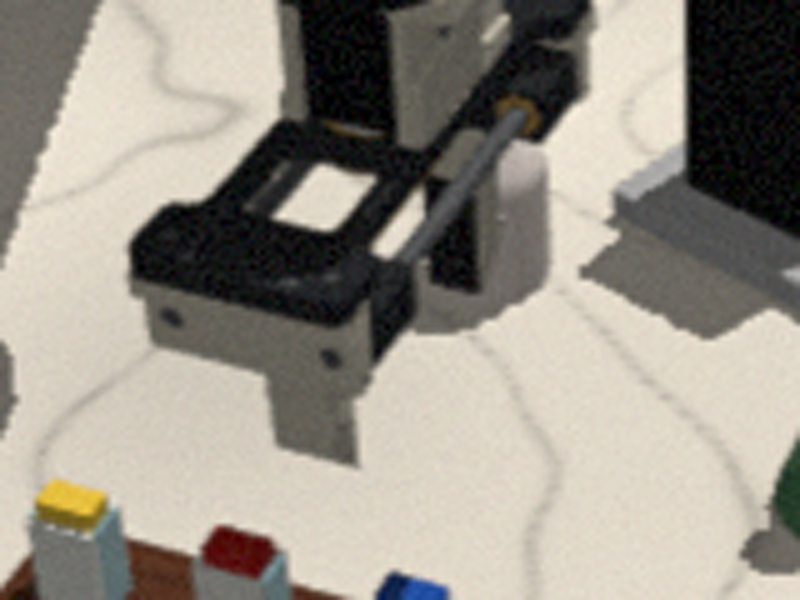

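View pics/top4.png

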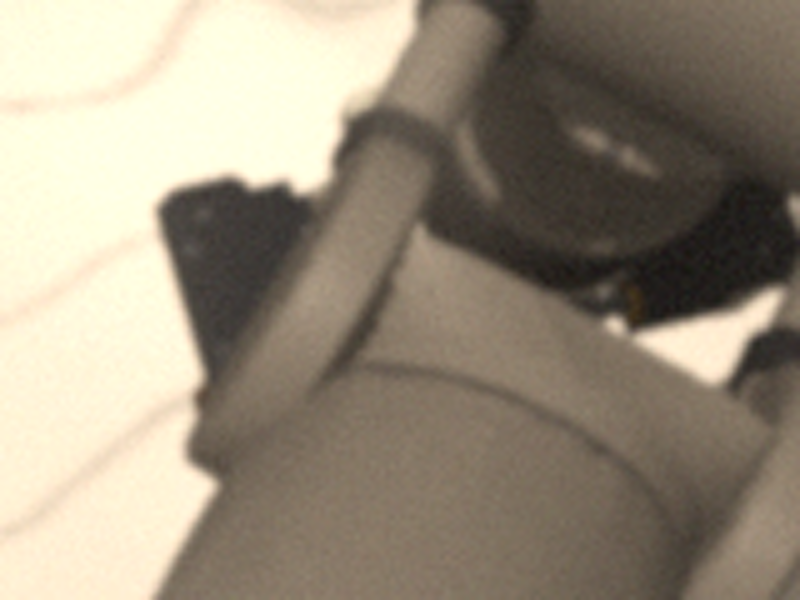

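Call:
{"fn": "play_rows", "kwargs": {"moves": [0,-2.7,3.8,60,0.1,0,-2.7,3.8,89,0.1,0,-2.7,3.8,89,0.1,0,-2.7,3.8,89,0.1,0,-2.7,3.8,89,0.1,0,-2.7,3.8,89,0.1]}}

```text
time: 9.17
tool_pos: [621.1, -282.2, 115.9]
tcp_rot: [3.138, -0.003, 0.248]
contact_force: [-0.2, -0.2, 0.3]
grip_width: 91.8
```

```bash
python3 look.py 5 270 320 480 215;python3 nx.py 618.5 -282.3 53 0.246
```

```text
[ 620.9 -282.5  115.7] [ 3.1382 -0.0033  0.2479] 9.27 [ 0.1 -0.  -0.1]
scene crop 190 260
top crop 400 155
t 9.27 [ 620.9 -282.5  115.7] [ 3.1382 -0.0033  0.2479] F [ 0.1 -0.  -0.1] g 91.8 q [-0.54  0.74  1.21 -0.    1.18  0.78]
shift -2.2 -0.8 62.7 turn 0.11
```

View pics/scene5.png

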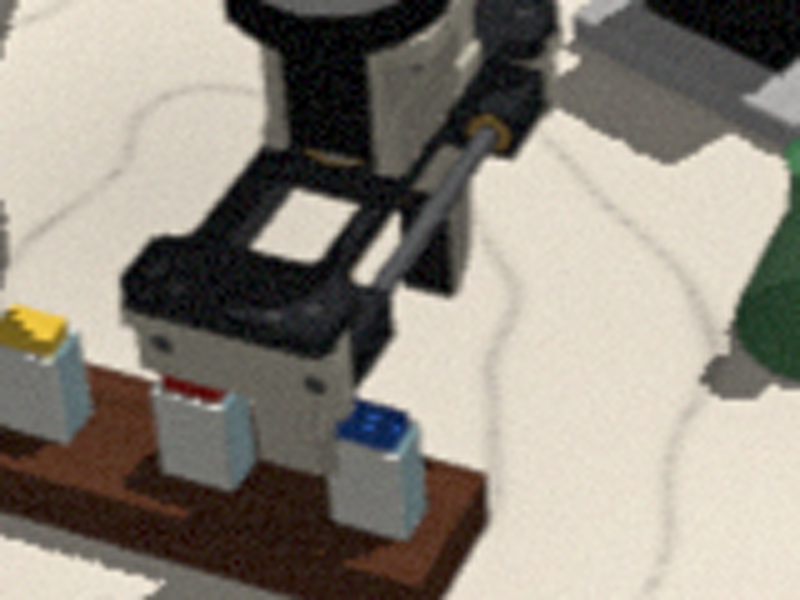

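```bash
python3 - <<'E'
from h import *
d=pickle.load(open("c5.pkl","rb"));S=d["scene"]
p=np.array([620.9,-282.5,115.7]);y=.2479
tx=np.array([np.cos(y),np.sin(y),0]);ty=np.array([np.sin(y),-np.cos(y),0])
g=lambda w:((proj(S,w)-[190,260]+.4)*5).round(0)
print("tcp",g(p))
for a in(-9.5,9.5):
  for b in(-46,46,65):
    w=p+tx*a+ty*b;w[2]-=22;print(a,b,w.round(0),g(w))
print("blue top",g((618.5,-282.3,72)))
E
```

```text
tcp [372. 325.]
-9.5 -46 [ 600. -240.   94.] [407. 284.]
-9.5 46 [ 623. -329.   94.] [292. 452.]
-9.5 65 [ 628. -348.   94.] [266. 490.]
9.5 -46 [ 619. -236.   94.] [455. 296.]
9.5 46 [ 641. -325.   94.] [342. 466.]
9.5 65 [ 646. -343.   94.] [317. 504.]
blue top [375. 414.]
```

Call:
{"fn": "play_rows", "kwargs": {"moves": [0,-2.2,-0.8,20,0.1,0,-2.2,-0.8,40,0.1,0,-2.2,-0.8,50,0.1,0,-2.2,-0.8,50,0.1,0,-2.2,-0.8,50,0.1,0,-2.2,-0.8,50,0.1]}}

```text
time: 9.77
tool_pos: [618.1, -282.5, 64.3]
tcp_rot: [3.14, -0.002, 0.246]
contact_force: [-0.9, -0.6, -0.1]
grip_width: 91.6
```

```bash
python3 look.py 6 270 345 480 215;python3 nx.py 618.5 -282.3 53 0.246
```

```text
[ 618.  -282.5   64.3] [ 3.1396e+00 -1.9000e-03  2.4560e-01] 9.87 [-0.8  1.2 -0.2]
scene crop 190 285
top crop 400 155
t 9.87 [ 618.  -282.5   64.3] [ 3.1396e+00 -1.9000e-03  2.4560e-01] F [-0.8  1.2 -0.2] g 91.8 q [-0.54  0.79  1.26 -0.    1.08  0.78]
shift 0.5 -0.0 11.3 turn -0.02
```

View pics/scene6.png

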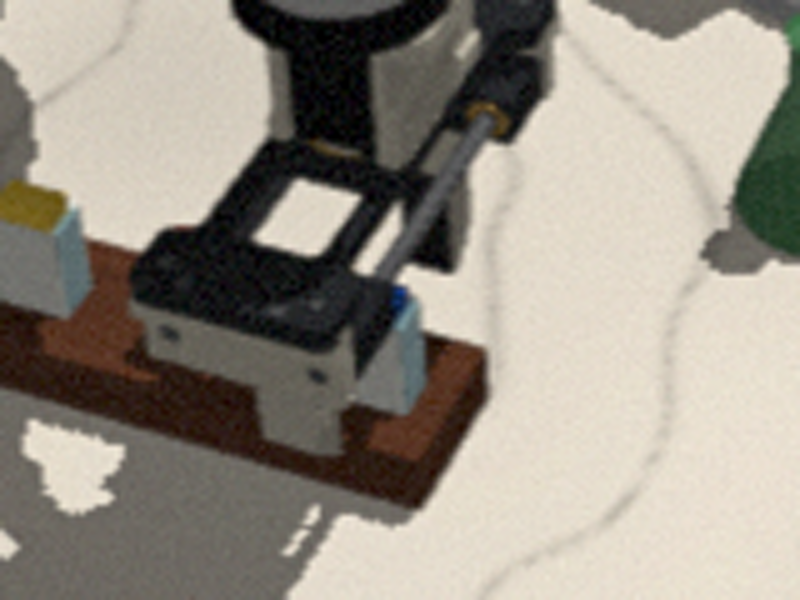

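Call:
{"fn": "play_rows", "kwargs": {"moves": [0,0.5,0,5,0,100,0.5,0,10.5,0,150,0.5,0,10.5,0,185,0.5,0,10.5,0,185,0.5,0,10.5,0,185,0.5,0,10.5,0,185,0.5,0,10.5,0,185,0.5,0,10.5,0]}}

```text
time: 10.53
tool_pos: [617.8, -281.9, 52.4]
tcp_rot: [3.141, -0.0, 0.246]
contact_force: [0.3, 0.2, 0.1]
grip_width: 50.0
```

Call:
{"fn": "play_rows", "kwargs": {"moves": [185,0,0,0,0,185,0,0,0,0,185,0,0,0,0,185,0,0,0,0,188,0,0,0,0,188,0,0,0,0]}}

```text
time: 11.03
tool_pos: [617.7, -281.9, 52.2]
tcp_rot: [3.142, -0.0, 0.246]
contact_force: [0.3, -1.3, 0.0]
grip_width: 24.3
```

```bash
python3 look.py 7 265 355 480 215;python3 nx.py 618.5 -282.3 53 0.246
```

```text
[ 617.7 -281.9   52.2] [3.1416e+00 1.0000e-04 2.4550e-01] 11.13 [0.8 0.5 0. ]
scene crop 185 295
top crop 400 155
t 11.13 [ 617.7 -281.9   52.2] [3.1416e+00 1.0000e-04 2.4550e-01] F [0.8 0.5 0. ] g 24.3 q [-0.54  0.81  1.27 -0.    1.06  0.78]
shift 0.7 0.6 -0.8 turn -0.03
```

View pics/scene7.png

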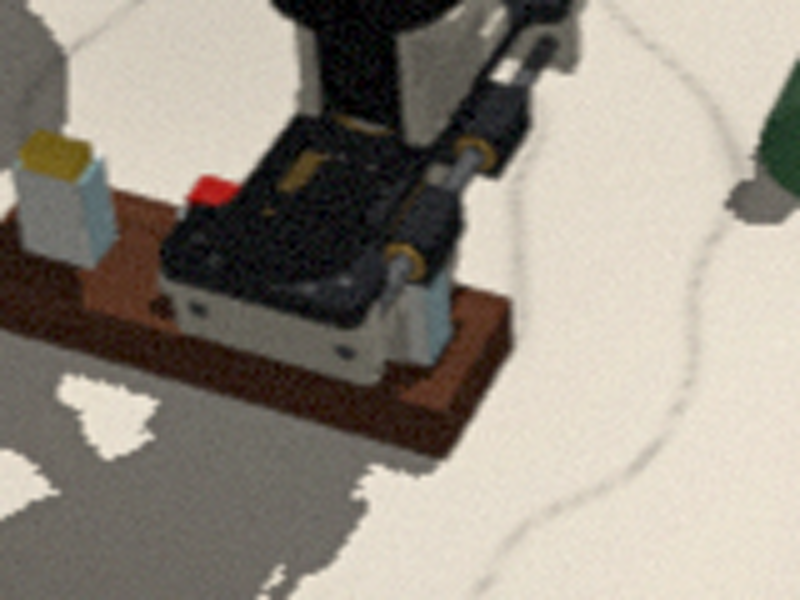

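```bash
python3 - <<'E'
from h import *
d=pickle.load(open("c7.pkl","rb"));S=d["scene"]
y=.2455;tx=np.array([np.cos(y),np.sin(y),0]);ty=np.array([np.sin(y),-np.cos(y),0])
g=lambda w:((proj(S,w)-[185,295]+.4)*5).round(0)
p=np.array([617.7,-281.9,0])
for nm,a,b in(("pad edge",9.5,12),("finger out",9.5,31),("face corner-y",14,10),("win -y",15,7.5),("win +y",15,-7.5),("face corner+y",14,-10)):
    for z in(26,45,64): w=p+tx*a+ty*b;w[2]=z;print(nm,z,g(w))
E
python3 - <<'E'
import cv2
a=cv2.imread("pics/scene7.png")[200:420,330:530];cv2.imwrite("pics/z7.png",cv2.resize(a,None,fx=3,fy=2.7))
E
```

```text
pad edge 26 [416. 359.]
pad edge 45 [413. 321.]
pad edge 64 [410. 283.]
finger out 26 [393. 396.]
finger out 45 [389. 358.]
finger out 64 [386. 319.]
face corner-y 26 [429. 358.]
face corner-y 45 [427. 321.]
face corner-y 64 [424. 282.]
win -y 26 [435. 354.]
win -y 45 [432. 317.]
win -y 64 [429. 278.]
win +y 26 [452. 326.]
win +y 45 [450. 289.]
win +y 64 [447. 250.]
face corner+y 26 [453. 321.]
face corner+y 45 [450. 283.]
face corner+y 64 [448. 245.]
```

View pics/z7.png

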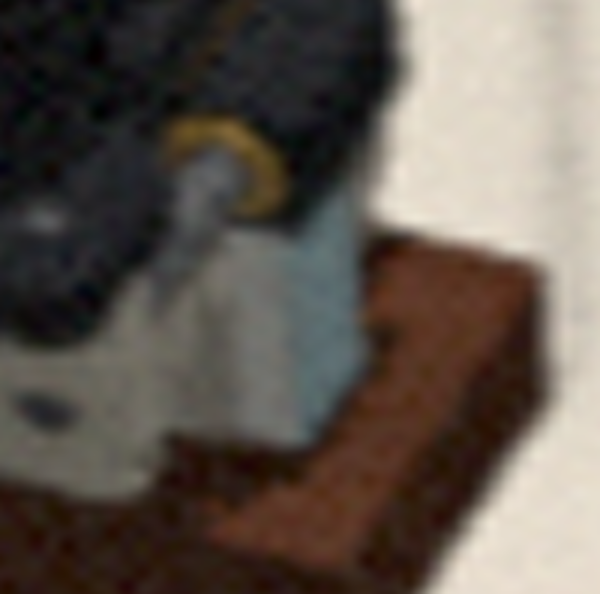

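Fingers sit clear of the windows and the cell's edge matches the prediction to about 1 mm. Closing gently.

Call:
{"fn": "play_rows", "kwargs": {"moves": [193,0,0,-1,0,193,0,0,-1,0,196,0,0,-1,0,196,0,0,-1,0,199,0,0,-1,0,199,0,0,-1,0]}}

```text
time: 11.63
tool_pos: [617.7, -281.8, 53.2]
tcp_rot: [-3.142, 0.0, 0.246]
contact_force: [0.1, 0.4, 0.8]
grip_width: 20.6
```

Call:
{"fn": "play_rows", "kwargs": {"moves": [204,0,0,0,0,204,0,0,0,0,204,0,0,0,0]}}

```text
time: 11.88
tool_pos: [617.7, -281.9, 53.2]
tcp_rot: [3.142, 0.0, 0.246]
contact_force: [-0.4, 0.5, 0.2]
grip_width: 19.7
```

Call:
{"fn": "play_rows", "kwargs": {"moves": [210,0,0,0,0,210,0,0,0,0,210,0,0,0,0]}}

```text
time: 12.13
tool_pos: [617.7, -281.9, 53.2]
tcp_rot: [3.142, 0.0, 0.246]
contact_force: [0.1, 0.1, -0.3]
grip_width: 20.1
```

Call:
{"fn": "play_rows", "kwargs": {"moves": [255,0,0,0,0,255,0,0,0,0,255,0,0,0,0,255,0,0,-5,0,255,0,0,-10,0,255,0,0,-18,0,255,0,0,-30,0,255,0,0,-45,0]}}

```text
time: 12.8
tool_pos: [617.4, -281.8, 99.0]
tcp_rot: [-3.141, 0.001, 0.246]
contact_force: [-0.6, 0.1, 0.0]
grip_width: 19.7
```

Call:
{"fn": "play_rows", "kwargs": {"moves": [255,0,0,-35,0,255,0,0,-70,0,255,0,0,-105,0,255,0,0,-135,0,255,0,0,-140,0,255,0,0,-140,0]}}

```text
time: 13.3
tool_pos: [618.7, -282.4, 242.7]
tcp_rot: [3.136, -0.005, 0.246]
contact_force: [0.2, -0.8, -1.3]
grip_width: 20.0
```

```bash
python3 look.py 8;python3 nx.py 590 -20 240 0.85
```

```text
[ 617.3 -281.7  237.9] [-3.1412e+00  6.0000e-04  2.4560e-01] 13.4 [-0.3  0.6 -1.4]
scene crop 178 207
top crop 427 124
t 13.40 [ 617.3 -281.7  237.9] [-3.1412e+00  6.0000e-04  2.4560e-01] F [-0.3  0.6 -1.4] g 20.1 q [-0.54  0.64  1.05 -0.    1.45  0.78]
shift 37.2 -260.4 -2.1 turn -34.63
```

View pics/scene8.png

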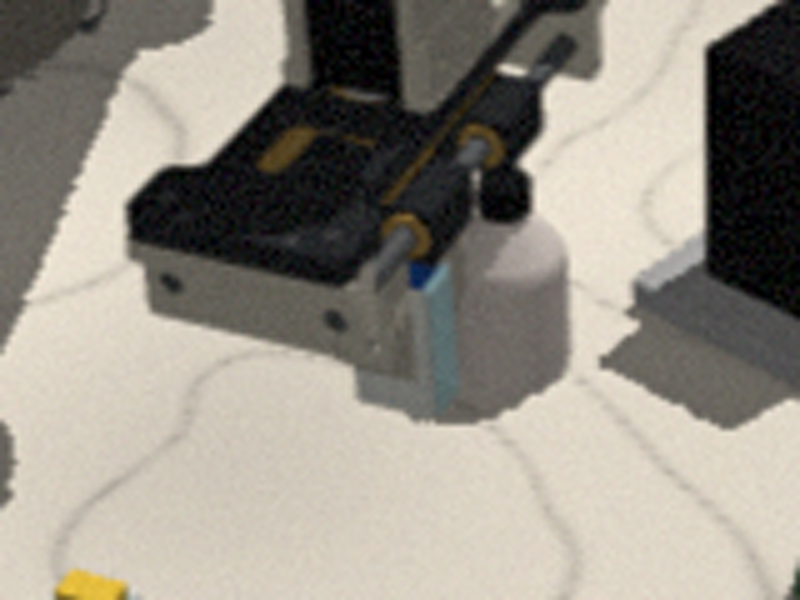

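The cell is held by its frosted faces, upright (crop ~410,340). Heading for the beam.

Call:
{"fn": "play_rows", "kwargs": {"moves": [255,37,-260,-2,-34,255,37,-260,-2,-34,255,37,-260,-2,-34,255,37,-260,-2,-34,255,37,-260,-2,-34,255,37,-260,-2,-34,255,37,-260,-2,-34,255,37,-260,-2,-34]}}

```text
time: 14.07
tool_pos: [589.1, -17.0, 238.7]
tcp_rot: [-3.138, 0.001, 0.843]
contact_force: [-0.1, -0.8, 0.4]
grip_width: 19.8
```

```bash
python3 nx.py 562.3 173.8 240 1.4925
```

```text
t 14.07 [589.1 -17.  238.7] [-3.1382e+00  1.5000e-03  8.4340e-01] F [-0.1 -0.8  0.4] g 19.8 q [-0.16  0.47  1.35  0.    1.32  0.57]
shift 124.7 -146.9 -1.3 turn -37.19
```

Call:
{"fn": "play_rows", "kwargs": {"moves": [255,125,-147,-1,-37,255,125,-147,-1,-37,255,125,-147,-1,-37,255,125,-147,-1,-37,255,125,-147,-1,-37,255,125,-147,-1,-37,255,125,-147,-1,-37,255,125,-147,-1,-37]}}

```text
time: 14.73
tool_pos: [564.8, 169.0, 240.1]
tcp_rot: [-3.14, 0.001, 1.482]
contact_force: [-0.1, -0.2, -0.5]
grip_width: 19.8
```

Call:
{"fn": "play_rows", "kwargs": {"moves": [255,0,0,0,0,255,0,0,0,0,255,0,0,0,0]}}

```text
time: 14.98
tool_pos: [564.9, 169.2, 241.0]
tcp_rot: [-3.141, 0.0, 1.482]
contact_force: [0.3, 0.7, 0.1]
grip_width: 19.9
```

```bash
python3 nx.py 562.3 173.8 124.2 1.4925
```

```text
t 14.98 [564.9 169.2 241. ] [-3.1414e+00  3.0000e-04  1.4821e+00] F [0.3 0.7 0.1] g 19.9 q [ 0.16  0.47  1.35 -0.    1.32  0.25]
shift 4.4 -3.0 116.8 turn -0.6
```

Call:
{"fn": "play_rows", "kwargs": {"moves": [255,4.4,-3,15,-0.6,255,4.4,-3,40,-0.6,255,4.4,-3,65,-0.6,255,4.4,-3,90,-0.6,255,4.4,-3,105,-0.6,255,4.4,-3,116.5,-0.6,255,4.4,-3,116.5,-0.6,255,4.4,-3,116.5,-0.6]}}

```text
time: 15.65
tool_pos: [561.9, 174.6, 124.5]
tcp_rot: [-3.141, 0.0, 1.494]
contact_force: [-0.5, -0.8, -0.2]
grip_width: 19.6
```

Call:
{"fn": "play_rows", "kwargs": {"moves": [255,0,0,0,0,255,0,0,0,0,255,0,0,0,0]}}

```text
time: 15.9
tool_pos: [562.5, 175.2, 125.8]
tcp_rot: [3.14, -0.0, 1.495]
contact_force: [-0.2, -0.2, 0.1]
grip_width: 19.8
```

```bash
python3 look.py 9 372 200 220 240;python3 nx.py 562.3 173.8 124.2 1.4925
```

```text
[562.3 175.2 125.4] [ 3.1403e+00 -2.0000e-04  1.4952e+00] 16.0 [-0.1  1.  -1.3]
scene crop 292 140
top crop 140 180
t 16.00 [562.3 175.2 125.4] [ 3.1403e+00 -2.0000e-04  1.4952e+00] F [-0.1  1.  -1.3] g 20.0 q [ 0.17  0.57  1.51 -0.    1.06  0.25]
shift -1.4 0.2 1.2 turn 0.15
```

View pics/scene9.png

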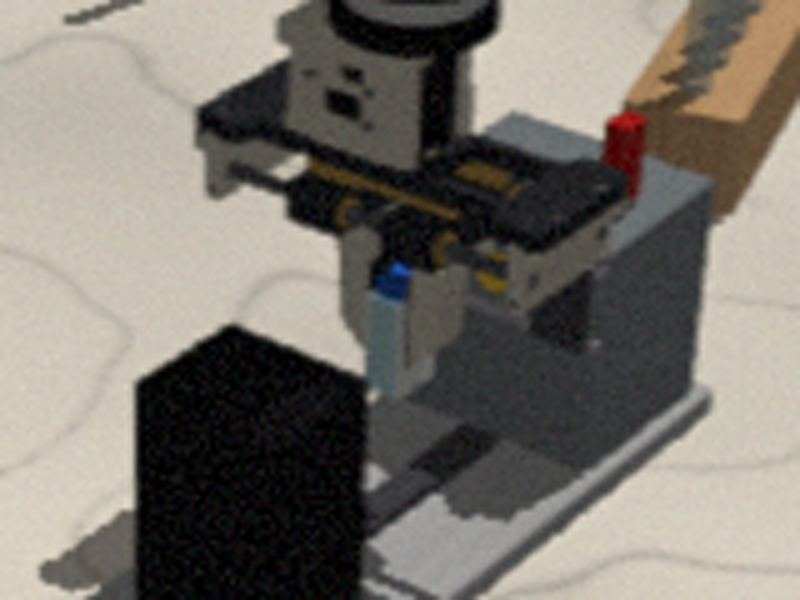

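View pics/top9.png

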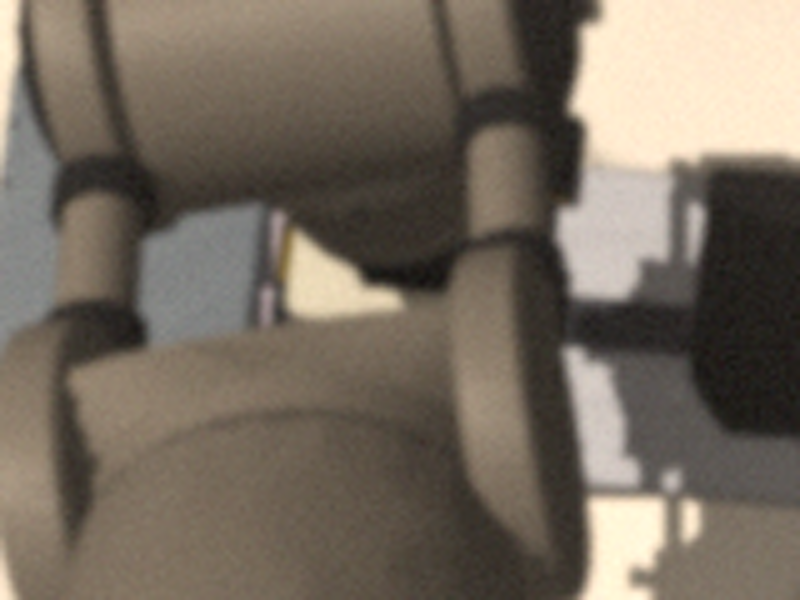

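```bash
python3 - <<'E'
from edge import *
d=pickle.load(open("c9.pkl","rb"));S=d["scene"]
im=np.clip(S["color"][:,:,::-1].astype(float)*1.5,0,255).astype(np.uint8)
cv2.imwrite("pics/z9.png",cv2.resize(im[185:225,355:395],None,fx=15,fy=15,interpolation=cv2.INTER_CUBIC))
g=lambda w:((proj(S,w)-[355,185]+.5)*15-.5).round(0)
for q,n in(((562.3,175.2,1.4952-np.pi/2),"from TCP"),((563.2,171.1,-.074),"desired per scene fit")):
    print(n)
    for a,b in((-10,-14),(-7.5,-15),(7.5,-15),(10,-14),(10,14)):
        print((a,b),g(tr(q,(a,b,86.2))),g(tr(q,(a,b,136.2))))
    print("stopper top",[g(tr(q,(a,b,144.2))).tolist() for a,b in((-7,-12),(7,-12),(7,12))])
E
```

```text
from TCP
(-10, -14) [154. 477.] [165. 198.]
(-7.5, -15) [164. 485.] [175. 206.]
(7.5, -15) [242. 517.] [255. 237.]
(10, -14) [259. 520.] [272. 240.]
(10, 14) [364. 446.] [379. 168.]
stopper top [[191.0, 153.0], [266.0, 182.0], [358.0, 121.0]]
desired per scene fit
(-10, -14) [145. 490.] [156. 211.]
(-7.5, -15) [155. 498.] [165. 219.]
(7.5, -15) [233. 531.] [246. 250.]
(10, -14) [250. 533.] [263. 253.]
(10, 14) [355. 459.] [370. 181.]
stopper top [[182.0, 166.0], [257.0, 195.0], [349.0, 134.0]]
```

View pics/z9.png

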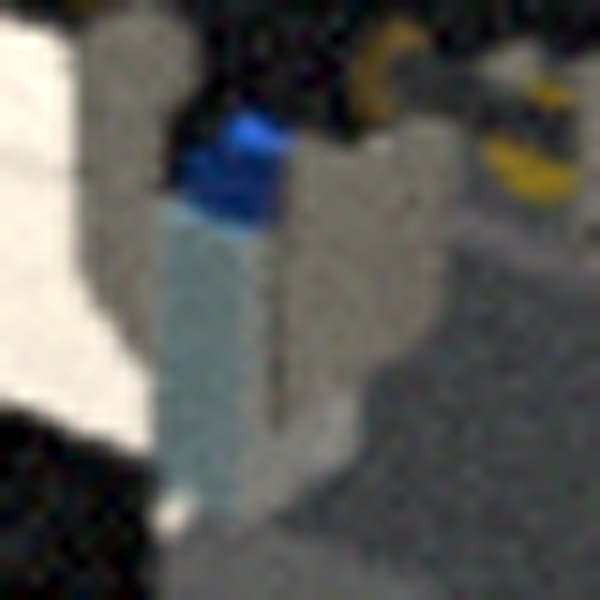

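```bash
python3 - <<'E'
from edge import *
d0=pickle.load(open("c0.pkl","rb"));d3=pickle.load(open("c3.pkl","rb"))
A=ST_S[:5]
for nm,E in(("all140",A),("no178",A[1:]),("det+60",A[2:]),("+lamp78",A+[((-55,78,140),(60,78,140))])):
    print(nm);print(run(d0["scene"],[563,172,-.075],E).round(4))
print("c3");print(run(d3["scene"],[563,172,-.075],A).round(4))
for n,E in(("140",ST_T[:4]),("lamp",ST_T[:2]),("det",ST_T[2:4])):
    print("top",n,run(d0["top"],[561,175,-.078],E,show=False).round(4))
S=d3["scene"];h=cv2.cvtColor(S["color"],cv2.COLOR_RGB2HSV)[185:203,380:402]
m=(h[...,0]>18)&(h[...,0]<35)&(h[...,1]>110)
v,u=np.nonzero(m);print("lens",m.sum(),u.mean()+380,v.mean()+185,(u.min()+380,u.max()+380,v.min()+185,v.max()+185))
for q in((563.2,171.1,-.074),(562.3,173.8,-.078),(560.3,177.4,-.0815)):
    print([proj(S,tr(q,(0,y,110))).round(1).tolist() for y in(74,78)])
o,r=ray(S,u.mean()+380,v.mean()+185)
print("lens at z110",onz(S,u.mean()+380,v.mean()+185,110))
E
```

```text
all140
    (-60, 178, 140) (60, 178, 140) off 0.23 sd 0.22 frac 0.79 n 11
    (-60, 80, 140) (-60, 178, 140) off 0.25 sd 0.19 frac 1.00 n 25
    (60, 80, 140) (60, 178, 140) off -0.20 sd 0.10 frac 1.00 n 25
    (-40, -78, 140) (-40, -148, 140) off -0.01 sd 0.15 frac 1.00 n 25
    (-40, -78, 140) (40, -78, 140) off -0.05 sd 0.12 frac 1.00 n 25
[ 5.637671e+02  1.709792e+02 -7.380000e-02]
no178
    (-60, 80, 140) (-60, 178, 140) off 0.26 sd 0.18 frac 1.00 n 25
    (60, 80, 140) (60, 178, 140) off -0.20 sd 0.10 frac 1.00 n 25
    (-40, -78, 140) (-40, -148, 140) off 0.00 sd 0.14 frac 1.00 n 25
    (-40, -78, 140) (40, -78, 140) off 0.01 sd 0.13 frac 1.00 n 25
[ 5.637848e+02  1.711963e+02 -7.370000e-02]
det+60
    (60, 80, 140) (60, 178, 140) off -0.01 sd 0.09 frac 1.00 n 25
    (-40, -78, 140) (-40, -148, 140) off -0.02 sd 0.16 frac 1.00 n 25
    (-40, -78, 140) (40, -78, 140) off 0.00 sd 0.14 frac 1.00 n 25
[ 5.635567e+02  1.712137e+02 -7.140000e-02]
+lamp78
    (-60, 178, 140) (60, 178, 140) off 0.21 sd 0.09 frac 0.54 n 7
    (-60, 80, 140) (-60, 178, 140) off 0.25 sd 0.19 frac 1.00 n 
[... 404 characters left out ...]
 (-60, 178, 140) off 0.26 sd 0.19 frac 1.00 n 25
    (60, 80, 140) (60, 178, 140) off -0.19 sd 0.13 frac 1.00 n 25
    (-40, -78, 140) (-40, -148, 140) off 0.00 sd 0.14 frac 1.00 n 25
    (-40, -78, 140) (40, -78, 140) off -0.04 sd 0.14 frac 1.00 n 25
[ 5.637581e+02  1.709832e+02 -7.370000e-02]
top 140 [ 5.603433e+02  1.773827e+02 -8.140000e-02]
top lamp [ 5.603230e+02  1.770024e+02 -8.120000e-02]
top det [ 5.603278e+02  1.778033e+02 -8.150000e-02]
lens 52 390.46153846153845 193.75 (np.int64(387), np.int64(394), np.int64(190), np.int64(198))
[[389.7, 195.0], [390.7, 194.4]]
[[390.1, 194.5], [391.0, 193.9]]
[[390.2, 193.7], [391.1, 193.1]]
lens at z110 [567.04926778 251.29778451 110.        ]
```

```bash
cat > joint.py <<'E'
from edge import *
from scipy.spatial.transform import Rotation as Ro
d0=pickle.load(open("c0.pkl","rb"));d3=pickle.load(open("c3.pkl","rb"));d9=pickle.load(open("c9.pkl","rb"))
def lines(c,q,E,w=4,show=None):
    out=[]
    for a,b in E:
        o,m,fr=meas(c,q,a,b,w=w)
        if show:print(show,a,b,"%.2f sd %.2f fr %.2f"%(o[:,1].mean(),o[:,1].std(),fr))
        for f,s,_ in o:
            p=np.array(a)*(1-f)+np.array(b)*f
            u=proj(c,tr(q,p));t=proj(c,tr(q,p+.01*(np.array(b)-a)))-u;t/=np.linalg.norm(t);nn=np.array([-t[1],t[0]])
            out.append((p,u+nn*s,nn,1/np.sqrt(len(o))))
    return out
def pc(c,dl,p):
    M=np.array(c["world_to_cam"]);x=M[:3,:3]@np.array(p)+M[:3,3];x=Ro.from_rotvec(dl[:3]).apply(x)+dl[3:]
    return x[:2]/x[2]*[c["fx"],c["fy"]]+[c["cx"],c["cy"]]
S,T=d0["scene"],d0["top"]
LS=lines(S,[563.7,171.1,-.0737],ST_S);LT=lines(T,[560.3,177.4,-.0815],ST_T)
qc=(562.3,175.2,1.4952-np.pi/2) ; zb=86.2
CE=[((-7.5,-15,zb+50),(7.5,-15,zb+50)),((-10,-14,zb),(-10,-14,zb+40)),((10,-14,zb),(10,14,zb)),((7.5,-15,zb+5),(7.5,-15,zb+45))]
LC=lines(d9["scene"],qc,CE,w=1.5,show="cell")
# rack with cell y known via grasp: rack line y=0 passes through grasp, jaw direction only
LR=lines(T,[549.6,-299.4,.2474],RK_T,w=3)
# tab top corners in c3 at known jaw coordinate
def f(x,full=False):
    q,r,ds,dt=x[:3],x[3:6],x[6:12],x[12:18]
    e=[]
    for L,c,dl,qq in((LS,S,ds,q),(LT,T,dt,q),(LC,S,ds,qc),(LR,T,dt,r)):
        e.append(np.array([w*(nn@(pc(c,dl,tr(qq,p))-uv))/.3 for p,uv,nn,w in L]))
    g=np.array([617.7,-281.9])-r[:2]
    e.append(np.array([(-np.sin(r[2])*g[0]+np.cos(r[2])*g[1])/.7]))
    t=np.array([611.5,292.3])-q[:2]
    if TABX:e.append(np.array([(np.cos(q[2])*t[0]+np.sin(q[2])*t[1]-40)/.7]))
    for dl in(ds,dt):e+=[dl[:3]/.002,dl[3:]/2]
    return np.concatenate(e)
for TABX in(0,1):
    r=least_squares(f,np.r_[562,174,-.077,549.6,-299.4,.2474,np.zeros(12)],loss='soft_l1');J=r.jac
    sd=np.sqrt(np.diag(np.linalg.inv(J.T@J)))
    print(TABX,"st",r.x[:3].round(4),"sd",sd[:3].round(4),"rack",r.x[3:6].round(3),"cost",r.cost.round(2));print(r.x[6:].round(4))
E
python3 joint.py
```

```text
cell (-7.5, -15, 136.2) (7.5, -15, 136.2) -0.41 sd 0.12 fr 1.00
cell (-10, -14, 86.2) (-10, -14, 126.2) -0.14 sd 0.43 fr 0.96
cell (10, -14, 86.2) (10, 14, 86.2) 0.04 sd 0.09 fr 1.00
cell (7.5, -15, 91.2) (7.5, -15, 131.2) 0.75 sd 0.08 fr 1.00
0 st [ 5.611372e+02  1.736553e+02 -8.010000e-02] sd [0.8328 1.3369 0.003 ] rack [ 5.50301e+02 -3.01953e+02  2.55000e-01] cost 22.68
[-1.0000e-04  0.0000e+00 -0.0000e+00  8.3310e-01  4.4880e-01  4.4153e+00
 -4.0000e-04 -2.0000e-04 -1.0000e-04 -2.9622e+00  3.7050e-01 -1.5741e+00]
1 st [ 5.614938e+02  1.734109e+02 -8.060000e-02] sd [0.6018 1.2897 0.0029] rack [ 5.50578e+02 -3.02209e+02  2.55000e-01] cost 22.87
[-0.0000e+00 -0.0000e+00 -1.0000e-04  8.5060e-01  4.2490e-01  4.6738e+00
 -6.0000e-04 -2.0000e-04 -3.0000e-04 -3.1812e+00  5.2520e-01 -1.5879e+00]
```

The joint estimate from both views, with the held cell and tab stop as references, puts the station at (561.5, 173.4, yaw −0.080). The lens ray agrees. I'll make a small final correction.

```bash
python3 nx.py 562.0 173.4 124.2 1.4915
```

```text
t 16.00 [562.3 175.2 125.4] [ 3.1403e+00 -2.0000e-04  1.4952e+00] F [-0.1  1.  -1.3] g 20.0 q [ 0.17  0.57  1.51 -0.    1.06  0.25]
shift -1.8 -0.1 1.2 turn 0.21
```

Call:
{"fn": "play_rows", "kwargs": {"moves": [255,-0.9,0,0.6,0.1,255,-1.8,0,1.2,0.2,255,-1.8,0,1.2,0.2,255,-1.8,0,1.2,0.2,255,-1.8,0,1.2,0.2,255,-1.8,0,1.2,0.2]}}

```text
time: 16.5
tool_pos: [561.8, 173.4, 123.5]
tcp_rot: [3.142, 0.0, 1.492]
contact_force: [0.1, -0.5, -0.0]
grip_width: 19.6
```

```bash
python3 look.py 10 372 200 480 235;python3 nx.py 562.0 173.4 124.2 1.4915
```

```text
[561.8 173.4 123.5] [-3.1415e+00  1.0000e-04  1.4918e+00] 16.6 [-0.5  0.6 -0.3]
scene crop 292 140
top crop 400 175
t 16.60 [561.8 173.4 123.5] [-3.1415e+00  1.0000e-04  1.4918e+00] F [-0.5  0.6 -0.3] g 19.6 q [ 0.17  0.58  1.51 -0.    1.05  0.25]
shift 0.0 0.2 -0.7 turn 0.02
```

View pics/scene10.png

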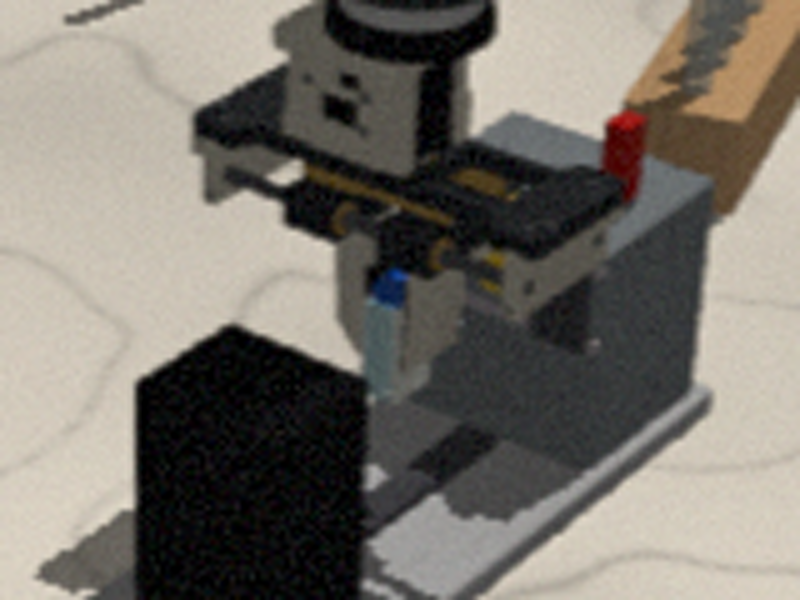

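View pics/top10.png

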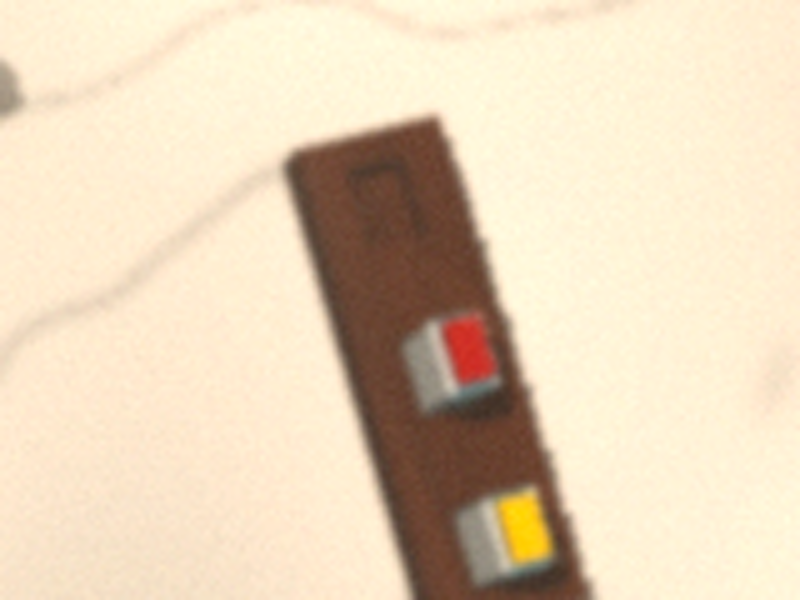

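The cell hangs between the detector and the lamp, clear of both. The tab is still at the open end, and the red and yellow cells stand undisturbed in the rack. A 0.7 mm height trim, then I'll hand in.

Call:
{"fn": "play_rows", "kwargs": {"moves": [255,0,0.2,-0.7,0,255,0,0.2,-0.7,0,255,0,0.2,-0.7,0,255,0,0.2,-0.7,0,255,0,0.2,-0.7,0]}}

```text
time: 17.02
tool_pos: [562.0, 173.4, 124.2]
tcp_rot: [3.142, 0.0, 1.492]
contact_force: [1.0, -0.3, 0.5]
grip_width: 19.7
```

```bash
python3 nx.py; python3 - <<'E'
from plant import bot
print(bot.close_job())
E
```

```text
t 17.02 [562.  173.4 124.2] [3.1415e+00 1.0000e-04 1.4917e+00] F [ 1.  -0.3  0.5] g 19.7 q [ 0.17  0.58  1.51 -0.    1.06  0.25]
the job is handed in; nothing more can be done
None
```

I opened the shutter and moved the blue-stoppered cell into the beam. I handed the job in at 17.0 s with the cell still held there; no verdict came back.

- **Shutter:** I pinched the red tab and slid it until the force rose to about 12 N at the end stop. The next picture showed the yellow lens uncovered.
- **Cell:** I gripped it on its two frosted faces (19.7 mm opening), with the fingers clear of the windows. I lifted it upright, turned it square to the beam and held it at an estimated mid-glass height of 110 mm.
- **Last checks:** The force on the tool was about 1 N, so it was not pressing on anything. The tab was still at the open end, and the red and yellow cells stood in their pockets. I did not check the flask and reagent bottle in the last picture; the arm passed well above them.
- **Disagreement:** The two cameras placed the station about 3 mm apart across the beam and 6 mm apart along it. I settled this with a joint fit, using the held cell and the tab's end stop as references; the lens sighting agreed. The remaining uncertainty is about 1 to 1.5 mm along the beam and under 1 mm across it.

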